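# Free the seized lock pin of the fume filter box and hook its tray out

### The arm

A 6-joint arm with a two-finger parallel gripper is mounted at the origin on a cart in front of the work surface, level with it; the furniture and walls round the work are solid. World frame = base frame: x ahead of the robot, y to its left, z up, the work surface at z = 0. Lengths are in m, angles in degrees, forces in N, time in s.
With the tool pointing down it reaches from about 0.3 to 0.75 m from the base axis. Payload 8.5 kg.
Tool frame: the origin (TCP) lies midway between the tips of the shut fingers; the grasp point (between the pads) lies grasp_offset behind it (grasp_offset is the distance from the TCP to the grasp point, in m); z points along the fingers, y is the direction in which the jaws open and shut (so a half turn about z gives the same grasp; the last joint's range is limited). The gripper opens to 88 mm and grips with 3 to 60 N. Pads are 18 mm wide; open, the fingers measure 123 mm over their backs; the gripper's body (75 mm by 187 mm) begins 45 mm behind the grasp point.
Start: joints at [63.925, 21.807, 74.336, -0, 83.858, -12.336], TCP at [0.131, 0.534, 0.239] pointing down, gripper open.
Joint ranges: [-178.18, 178.18], [-50.72, 133.34], [12.68, 142.11], [-81.47, 261.47], [9.98, 163.14], [-165.26, 165.26]. Speed limits (degrees/s): [136.94, 136.94, 180, 180, 180, 180].

### API

Orientations are given as a 3x3 rotation matrix whose columns are the frame's x, y, z axes.
In Python, from workcell import observe, snapshot, sign_off, grasp_offset gives the robot as it stands. The module is installed in compiled form; this text tells all that it offers.
- The arm moves only by the tool move_arm, never from a script. Its argument "motion" is text: rows parted by semicolons, each of 5 numbers parted by spaces: the opening in per cent of the stroke, from 0 (shut) to 100 (fully open), then the shift along the tool's x, y, z in m, then the turn about the tool's z in degrees. In form: fingers tx ty tz twist; .... A call has exactly 8 rows; each row shifts and turns the commanded pose from where the row before left it, along the tool's axes as they then stand; what a row does not reach is not made up. A row lasts 1/10 s, in which the tool goes at most 50 mm and 8.59 degrees, less where a joint would pass 70% of its speed; a pose out of reach is approached as far as the arm can. A call is refused whole if a number of a shift passes 0.05 or a number of a turn 8.59, either way. A call with a gripper value outside its range is refused whole. The fingers move at their own pace and stop on an object; "grip_force" is the grip in N (left out, the last holds). Time passes only in rows, so rows that do not move let the fingers close, or fill a call up. It gives the time, the measured TCP pose, the force and the opening at its end, in the units of the state.
- observe(): the state, without advancing time (a new reading comes with each control period).
- snapshot(name): name is "scene" or "top"; returns a dict with "image" (420x560x3 uint8, red, green, blue), "fx", "fy", "cx", "cy" (pixels), "k1" (the pictures are not rectified: a ray, as slopes to the right and down, at radius r is drawn at 1 + k1 r^2 times it, then the intrinsics apply), "pose" (4x4, takes a point from camera to world coordinates). Camera axes: x right, y up, looking along -z (the intrinsics and any distortion apply to the point x, -y, -z); pixel columns grow to the right and rows downward; lengths in m; the calibration is good to about 2 mm. A picture is of the moment at which its call begins. There is no depth.
- sign_off(): hands the job in, once; it reports no verdict.
The state is a dict: "time_s": time; "joint_positions": joint angles; "qvel": joint speeds; "effort": joint torques, N m; "eef_pos": TCP position; "orientation": TCP orientation; "contact_force": force on the tool from outside, world axes, zero at the start; "wrist_torque": the same for the moment, N m; "grip_width": finger opening in m.
Only numpy, scipy, OpenCV 4.12 (cv2) and the standard library are available. Lean on these libraries where they do the work, as an engineer would, in place of code of your own. Each camera call takes 0.05 s, during which the arm holds its last target. There are 200 camera calls.

### The job

Open the fume extractor's filter box for a filter change. Its lock pin has seized in the boss and a straight pull only tips the whole box up, so, keeping the box standing on the bench, work the pin out by twisting it to and fro while pulling gently upward, and lay it on the bench. Then take the tray hook, draw the filter tray out to its stop by the hole in its pull tab, and lay the hook back down on the bench clear of the tab; leave the tape measure, the welding magnet and the chipping hammer where they lie.

Things in the scene. Friction and masses are not known exactly. Their poses are not given: they have to be found in the camera images.
- filter_box: Grey sheet steel fume filter box, 230 mm deep (x) x 236 wide (y) x 92 high, 4 kg, loose on four feet, tray front toward the robot. Origin: centre of its underside; x to its back, y left, z up. On top a round boss (see boss_mouth) and, at x = +50 mm, a hose spigot 83 mm across, rim 128 mm up. About 20 N up at the pin starts to tip its front; 20 N sideways can slide it.
- lock_pin: Steel pin upright in the boss, 110 mm long, 0.15 kg. Origin: centre of its lower tip, z up along it. 9 mm shank with a round nose to z = 52 mm, 13 mm band to 72, 18 mm shoulder to 78, flat wing head z = 78 to 110 mm: 10 mm thick (pin x), 46 wide (pin y). Seated: tip 44, wing 122 to 154 mm above the bench, pin y within 0.1 rad of box y. It locks the tray until raised 18 mm.
- wing_end (a point): Middle of the left (+y) end of the pin's wing: (0, 23, 94) mm in the pin's frame. The pin's band is seized by about 70 N of dry friction (0.45 N m to turn). Friction opposes the sliding direction: with a light pull the pin creeps up only while being turned, some 1 to 2 mm per radian. Twisting 0.4 to 0.6 rad to each side works; after 6 mm it is free and loose.
- boss_mouth (a point): Centre of the bore on top of the boss, 115 mm above the bench, at (-96, 0, 115) mm in the box's frame. The boss is a dark steel collar 36 mm across, 23 mm high, with a flange 74 mm long (box y) and 8 mm high. The pin's tip leaves the bore after 71 mm of lift.
- tray (a joint): How far the filter tray is drawn out, in m: 0 home (locked by the pin), stop at 0.100. It slides level out of the box's front along box -x, toward the robot, takes about 4 N and stays where it is left.
- tray_hole (a point): Centre of the 24 mm finger hole in the tray's pull tab, moving with the tray; 138 mm ahead of the box's middle (box -x) when home. The tab is level, 50 mm wide, 5 mm thick, its middle 38 mm above the bench, and sticks out 40 mm from the tray's front; 7 mm thick rolled front edge.
- tray_hook: Hook lying on the bench to the left or right, 133 mm long, 0.12 kg: flat-sided wooden handle 90 mm long, 20 wide, 28 high (grasp across the 20 mm from above), 6 mm wire from its front end, 20 mm above its underside, bent straight down at the end. Origin: centre of the handle's underside; x along the hook to the tip, z up. It lies with the tip down.
- hook_tip (a point): Lower end of the hook's tip: (85, 0, 4) mm in the hook's frame, 16 mm below the middle of the wire (the wire's end is round, 3 mm radius). With the handle's underside 28 to 30 mm above the bench the tip reaches right through the tab and the wire clears the tab's top.
- tape_measure: Yellow tape measure standing on the bench, 34 x 84 x 64 mm; leave alone. Origin: centre of its underside.
- magnet_square: Red arrow-shaped welding magnet lying flat, 83 x 90 x 14 mm; leave alone. Origin: centre of its underside.
- chip_hammer: Chipping hammer with a coiled-wire handle, lying flat, head 160 mm across (x) at its -y end, 222 mm long (y), 24 high; leave alone. Origin: centre of its underside. It and the hook lie on opposite sides, either way round.

How it is judged:
By the outcome, as a careful person would: the job done as asked, in the order asked, and still so for the second after the job is handed in, with the robot touching nothing.
It also fails if it takes over 72 s, if anything falls off the work surface, if the arm or the gripper's body presses on something with over 40 N, if the wrist force passes 120 N, or if a joint passes its speed limit or range.

## Working session

There is one attempt and no reset: what is moved stays moved. The work goes in short steps, Python scripts to look and compute and a tool call to move; the robot and the scene stay as the last step left them, time stands still between calls to the robot, and variables do not carry over. Pictures are saved under pics/ and viewed, about 8 in all and at most 12, crops included, and the job is handed in when it is done.

Besides the shell and the picture viewer there is one more tool, called after "Emit:" as name(argument=value, ...) on one line, values as JSON. move_arm: Moves the arm, as the interface text tells. Its arguments: {"type":"object","properties":{"motion":{"type":"string"},"grip_force":{"type":"number"}},"required":["motion"]}

```bash
mkdir -p pics
cat > h.py <<'E'
import numpy as np, cv2
from workcell import observe, snapshot, sign_off, grasp_offset
def K(s): return np.array([[s['fx'],0,s['cx']],[0,s['fy'],s['cy']],[0,0,1.]])
def D(s): return np.array([s['k1'],0,0,0,0.])
def ray(s,u,v):
    p=cv2.undistortPoints(np.array([[[u,v]]],float),K(s),D(s))[0,0]
    P=np.array(s['pose']); d=P[:3,:3]@np.array([p[0],-p[1],-1]); return P[:3,3],d
def onz(s,u,v,z):
    o,d=ray(s,u,v); return o+d*(z-o[2])/d[2]
def proj(s,pts):
    P=np.array(s['pose']); c=(np.atleast_2d(pts)-P[:3,3])@P[:3,:3]; c=c*[1,-1,-1]
    return cv2.projectPoints(c.reshape(-1,1,3),np.zeros(3),np.zeros(3),K(s),D(s))[0].reshape(-1,2)
def save(s,n,crop=None,f=1):
    im=s['image'][:,:,::-1]
    if crop: im=im[crop[1]:crop[3],crop[0]:crop[2]]
    cv2.imwrite('pics/'+n,cv2.resize(im,None,fx=f,fy=f,interpolation=cv2.INTER_CUBIC))
E
python3 - <<'E'
from h import *
import pickle
print(grasp_offset,observe())
for n in('scene','top'):
    s=snapshot(n);save(s,n+'0.png',f=1.42);print(n,s['fx'],s['cx'],s['cy'],s['k1'],np.round(s['pose'],3).tolist());pickle.dump(s,open(n+'.pkl','wb'))
E
```

```text
0.0187 {'time_s': 0.0, 'joint_positions': array([ 6.39264894e+01,  2.18402099e+01,  7.43860929e+01, -2.06481918e-03,
        8.38573941e+01, -1.23358573e+01]), 'qvel': array([-0.04832895, -0.05207187, -0.07144873,  0.02396814, -0.10441561,
        0.07646783]), 'effort': array([ 6.00379790e-04, -4.37917650e+01, -2.24569613e+01,  7.13881385e-02,
        3.50723870e-02, -1.21231569e-04]), 'eef_pos': array([0.13049295, 0.53399556, 0.2381372 ]), 'orientation': array([[-9.71394104e-01,  2.37472363e-01, -6.09866042e-04],
       [ 2.37472984e-01,  9.71393236e-01, -1.32787191e-03],
       [ 2.77086867e-04, -1.43471365e-03, -9.99998932e-01]]), 'contact_force': array([ 0.13209409, -0.54152988,  0.85961918]), 'wrist_torque': array([-0.02332745, -0.01188473,  0.02602855]), 'grip_width': 0.0880379849590243}
scene 542.3793069825862 283.61935260086096 218.08827084681272 -0.207867317814248 [[0.794, 0.421, -0.439, -0.041], [-0.608, 0.556, -0.566, -0.891], [0.006, 0.717, 0.697, 1.173], [0.0, 0.0, 0.0, 1.0]]
top 400.6107249828478 279.9973268410205 212.30081102977672 0.029904470404854083 [[0.002, 0.996, -0.092, 0.51], [-1.0, 0.003, 0.015, -0.005], [0.015, 0.092, 0.996, 1.139], [0.0, 0.0, 0.0, 1.0]]
```

View pics/scene0.png

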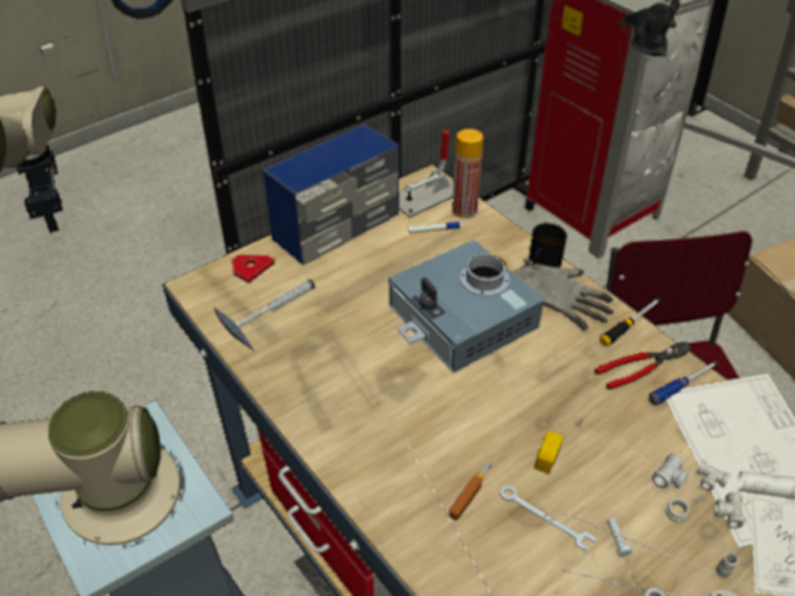

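View pics/top0.png

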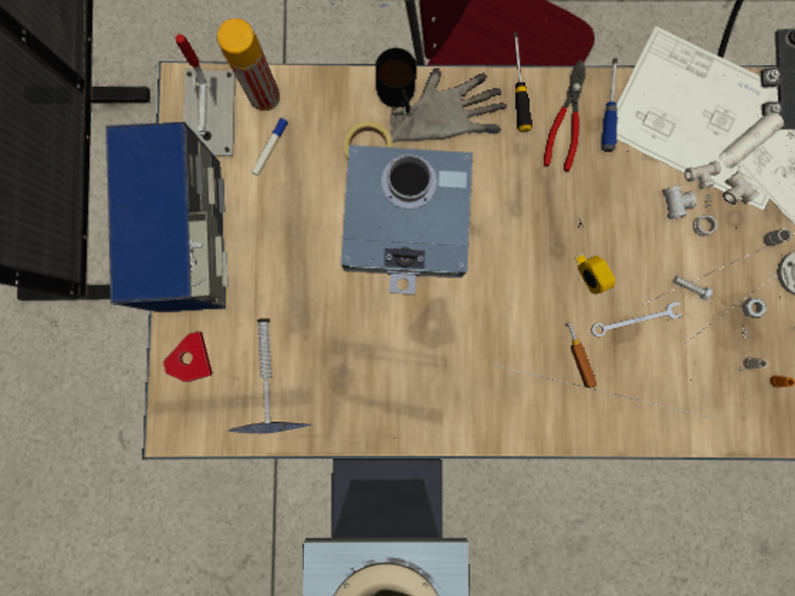

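The scene view shows the box with wing at about (428,293) and tab hole at (411,330). In the top view (×1.42) the tab hole is at (403,284), the wing at (405,259), the hook at right from (588,385) to its tip at (569,323), and the hammer at left. Next I measure from enlarged crops.

Run:
```python
from h import *
import pickle
T=pickle.load(open('top.pkl','rb'));S=pickle.load(open('scene.pkl','rb'))
a=cv2.resize(T['image'][95:215,235:340],None,fx=4,fy=4,interpolation=cv2.INTER_CUBIC)
b=cv2.resize(S['image'][165:265,265:365],None,fx=4,fy=4,interpolation=cv2.INTER_CUBIC)
c=np.zeros((480,820,3),np.uint8);c[:,:420]=a;c[:400,420:]=b
c=c[:,:800]
cv2.imwrite('pics/m1.png',c[:,:,::-1])
hsv=cv2.cvtColor(T['image'],cv2.COLOR_RGB2HSV)
m=cv2.inRange(hsv,(5,150,80),(14,255,255)); m[:, :380]=0;m[:,440:]=0;m[:220]=0;m[285:]=0
cs=max(cv2.findContours(m,0,1)[0],key=cv2.contourArea);r=cv2.minAreaRect(cs);print('handle',r,cv2.contourArea(cs))
for p in cv2.boxPoints(r): print(p,onz(T,*p,.028).round(4))
print('c',onz(T,*r[0],.024))
hsv=cv2.cvtColor(S['image'],cv2.COLOR_RGB2HSV)
m=cv2.inRange(hsv,(5,150,60),(14,255,255)); m[:, :300]=0;m[:,360:]=0;m[:310]=0;m[380:]=0
cs=max(cv2.findContours(m,0,1)[0],key=cv2.contourArea);r=cv2.minAreaRect(cs);print('handleS',r)
print('c',onz(S,*r[0],.018))
# dims of box: blue-grey mask
hsv=cv2.cvtColor(T['image'],cv2.COLOR_RGB2HSV)
m=cv2.inRange(hsv,(95,40,60),(112,150,200)); m[:, :230]=0;m[:,345:]=0;m[:95]=0;m[200:]=0
cs=max(cv2.findContours(m,0,1)[0],key=cv2.contourArea);r=cv2.minAreaRect(cs);print('box',r,cv2.contourArea(cs))
```

```text
handle ((411.6121826171875, 257.09027099609375), (31.706119537353516, 6.321469306945801), 69.775146484375) 165.5
[403.16583 243.30734] [ 0.5276 -0.363   0.028 ]
[409.09753 241.12198] [ 0.5337 -0.3796  0.028 ]
[420.05853 270.8732 ] [ 0.4522 -0.4072  0.028 ]
[414.12683 273.05856] [ 0.4462 -0.3908  0.028 ]
c [ 0.48966292 -0.3865667   0.024     ]
handleS ((327.31756591796875, 350.1553955078125), (7.904839992523193, 32.665584564208984), 35.53767776489258)
c [ 0.48736327 -0.38981296  0.018     ]
box ((286.4729309082031, 147.11837768554688), (87.32295989990234, 84.34830474853516), 3.4336304664611816) 6727.0
```

View pics/m1.png

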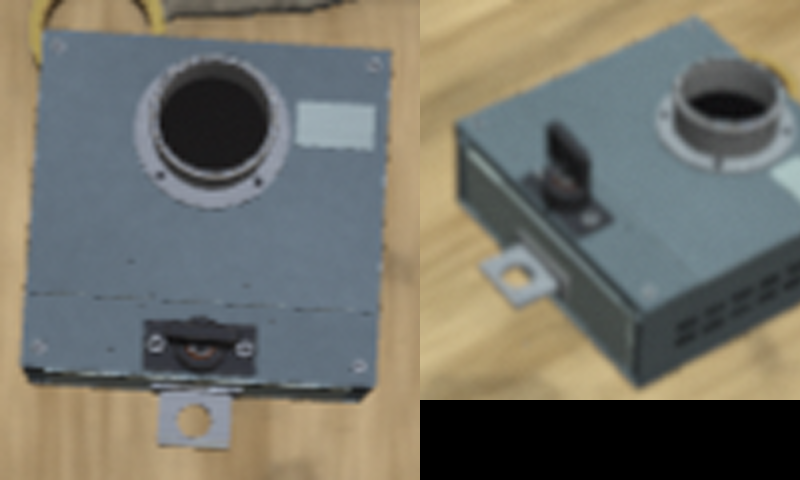

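The left half shows box top corners at about (42,32), (390,50), (375,388) and (24,368), the tab hole at (195,421) and the wing top at about (201,333). In the right half the wing stands at (568,150) and the hole is at (517,274).

Run:
```python
from h import *
import pickle
T=pickle.load(open('top.pkl','rb'));S=pickle.load(open('scene.pkl','rb'))
C=[onz(T,235+u/4,95+v/4,.092) for u,v in[(42,32),(390,50),(375,388),(24,368)]]
C=np.array(C);print(C.round(4));c=C.mean(0)
d=(C[0]+C[1]-C[2]-C[3]);w=C[0]+C[3]-C[1]-C[2]
print('centre',c,np.degrees(np.arctan2(d[1],d[0])),np.degrees(np.arctan2(-w[0],w[1])))
CS=[onz(S,265+(u-420)/4,165+v/4,.092) for u,v in[(696,17),(456,125),(640,308)]];print('S BackL?,FL,FR',np.round(CS,4))
h=onz(T,235+195/4,95+421/4,.0405);h2=onz(S,265+97/4,165+274/4,.0395);print('hole',h,h2)
for p in[(165,328),(237,334),(201,333)]:print('wing',onz(T,235+p[0]/4,95+p[1]/4,.154).round(4))
for p in[(549,125),(587,153)]:print('wingS',onz(S,265+(p[0]-420)/4,165+p[1]/4,.154).round(4))
a=np.arctan2(d[1],d[0]);b=np.arctan2(-w[0],w[1]);a=(a+b)/2
for L in(-.096,-.138):print('pred',L,c[:2]+L*np.array([np.cos(a),np.sin(a)]))
# hook
P=onz(T,569/1.42,323/1.42,.02);print('hook front',P, onz(S,488/1.42,465/1.42,.02))
```

```text
[[ 0.9009  0.0725  0.092 ]
 [ 0.8902 -0.1612  0.092 ]
 [ 0.661  -0.1493  0.092 ]
 [ 0.6734  0.0823  0.092 ]]
centre [ 0.78134855 -0.03891615  0.092     ] -2.719518871402622 -2.8346968347813393
S BackL?,FL,FR [[ 0.9011  0.0665  0.092 ]
 [ 0.6731  0.0782  0.092 ]
 [ 0.6616 -0.1479  0.092 ]]
hole [ 0.64496161 -0.03168658  0.0405    ] [ 0.64622155 -0.03155211  0.0395    ]
wing [ 0.6892 -0.0102  0.154 ]
wing [ 0.6857 -0.055   0.154 ]
wing [ 0.6862 -0.0326  0.154 ]
wingS [ 0.6843 -0.0168  0.154 ]
wingS [ 0.6873 -0.0554  0.154 ]
pred -0.096 [ 0.6854613  -0.03426488]
pred -0.138 [ 0.64351062 -0.03222995]
hook front [ 0.57190815 -0.35986019  0.02      ] [ 0.56345794 -0.36470222  0.02      ]
```

Emit:
move_arm(motion="100 -0.034 -0.021 0 0;100 -0.034 -0.021 0 0;100 -0.034 -0.021 0 0;100 -0.034 -0.021 0 0;100 -0.034 -0.021 0 0;100 -0.034 -0.021 0 0;100 -0.034 -0.021 0 0;100 -0.034 -0.021 0 0")

```text
time_s: 0.9
eef_pos: [0.3557, 0.3051, 0.2386]
orientation: [[-0.971, 0.237, -0.0], [0.237, 0.971, -0.0], [0.0, -0.0, -1.0]]
contact_force: [0.6, 0.5, 0.4]
grip_width: 0.0883
```

Emit:
move_arm(motion="100 -0.034 -0.021 0 0;100 -0.034 -0.021 0 0;100 -0.034 -0.021 0 0;100 -0.034 -0.021 0 0;100 -0.034 -0.021 0 0;100 -0.034 -0.021 0 0;100 -0.034 -0.021 0 0;100 -0.034 -0.021 0 0")

```text
time_s: 1.7
eef_pos: [0.5801, 0.0773, 0.2384]
orientation: [[-0.971, 0.238, -0.001], [0.238, 0.971, 0.0], [0.001, -0.0, -1.0]]
contact_force: [0.6, 0.8, 0.8]
grip_width: 0.0881
```

Emit:
move_arm(motion="80 -0.034 -0.021 0 0;80 -0.034 -0.021 0 0;80 -0.034 -0.021 0 0;60 0 0 0 8.5;60 0 0 0 8.5;60 0 0 0 8.5;60 0 0 0 8.5;60 0 0 0 8.5")

```text
time_s: 2.5
eef_pos: [0.6633, -0.0068, 0.2381]
orientation: [[-0.551, 0.835, -0.001], [0.835, 0.551, 0.0], [0.001, -0.001, -1.0]]
contact_force: [-0.1, 0.8, 0.5]
grip_width: 0.053
```

Emit:
move_arm(motion="60 0 0 0 8.5;60 0 0 0 8.5;60 0 0 0 8.5;60 0 0 0 8.5;60 0 0 0 4;60 0 0 0 0;60 0 0 0 0;60 0 0 0 0")

```text
time_s: 3.3
eef_pos: [0.6633, -0.0068, 0.2386]
orientation: [[0.072, 0.997, -0.0], [0.997, -0.072, 0.0], [0.0, -0.0, -1.0]]
contact_force: [0.0, 0.2, 0.3]
grip_width: 0.0526
```

Emit:
move_arm(motion="60 -0.0125 0.0125 0 0;60 -0.0125 0.0125 0 0;60 0 0 0 0;60 0 0 0.03 0;60 0 0 0.03 0;60 0 0 0.02 0;60 0 0 0 0;60 0 0 0 0")

```text
time_s: 4.1
eef_pos: [0.6865, -0.0332, 0.1596]
orientation: [[0.073, 0.997, 0.001], [0.997, -0.073, -0.0], [0.0, 0.001, -1.0]]
contact_force: [-0.4, 0.1, -0.5]
grip_width: 0.0529
```

Run:
```python
from h import *
o=observe();p=o['eef_pos'];print(p,o['contact_force'])
S=snapshot('scene');T=snapshot('top')
a=cv2.resize(T['image'][160:195,260:310],None,fx=8,fy=8,interpolation=cv2.INTER_CUBIC)
b=cv2.resize(S['image'][160:230,275:325],None,fx=8,fy=8,interpolation=cv2.INTER_CUBIC)
c=np.zeros((560,800,3),np.uint8);c[:280,:400]=a;c[:,400:]=b
cv2.imwrite('pics/m2.png',c[:,:,::-1])
print(proj(S,[p]),(proj(S,[p,[p[0],p[1],.154]])-[275,160])*8+[400,0])
```

```text
[ 0.686469   -0.03315105  0.1595977 ] [-0.363607    0.14007493 -0.45479119]
[[301.54701048 197.5783292 ]] [[612.37608385 300.62663363]
 [611.92048699 312.51497666]]
```

View pics/m2.png

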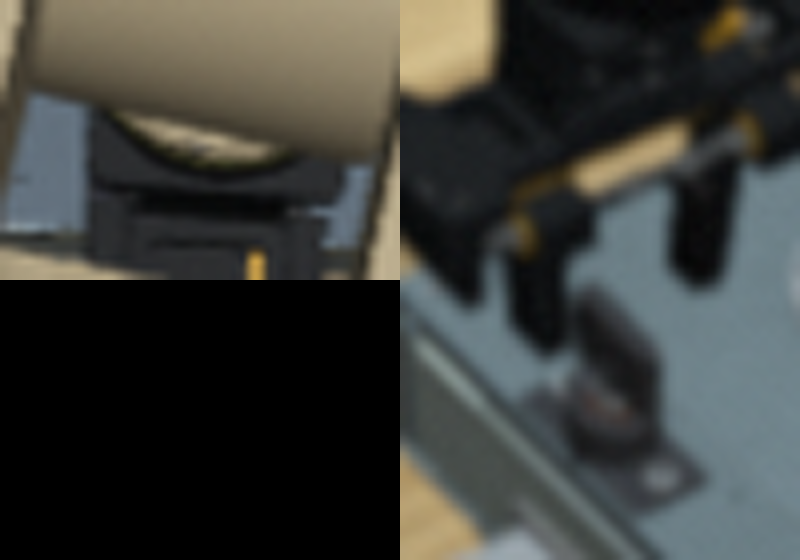

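The view shows the jaws straddling the wing: finger tips at (540,340) and (697,278), wing top centre at about (619,325). That puts the pin about 2 mm nearer −y, so I correct, descend and close softly.

Emit:
move_arm(motion="60 -0.0018 -0.0006 0.01 0;60 0 0 0.012 0;50 0 0 0.0115 0;40 0 0 0 0;25 0 0 0 0;15 0 0 0 0;8 0 0 0 0;5 0 0 0 0", grip_force=5)

```text
time_s: 5.0
eef_pos: [0.6865, -0.0354, 0.1259]
orientation: [[0.074, 0.997, 0.003], [0.997, -0.074, -0.0], [-0.0, 0.003, -1.0]]
contact_force: [3.1, 0.1, 0.8]
grip_width: 0.0104
```

Emit:
move_arm(motion="0 0 0 0 0;0 0 0 0 0;0 0 0 0 0;0 0 0 0 0;0 0 0 0 0;0 0 0 0 0;0 0 0 0 0;0 0 0 0 0", grip_force=5)

```text
time_s: 5.8
eef_pos: [0.6862, -0.0354, 0.1258]
orientation: [[0.074, 0.997, 0.002], [0.997, -0.074, -0.0], [-0.0, 0.002, -1.0]]
contact_force: [4.5, 0.3, 2.6]
grip_width: 0.0104
```

Run:
```python
from h import *
o=observe();print(o['eef_pos'],o['contact_force'],o['wrist_torque'],o['grip_width'])
```

```text
[ 0.68623791 -0.03536026  0.12582867] [4.48381248 0.33268683 2.63556977] [-0.13827721 -0.83154003 -0.0456988 ] 0.010384026457305271
```

Emit:
move_arm(motion="0 0 0.001 0 0;0 0 0 0 0;0 0 0 0 0;0 0 0 0 0;0 0 0 0 0;0 0 0 0 0;0 0 0 0 0;0 0 0 0 0", grip_force=50)

```text
time_s: 6.6
eef_pos: [0.687, -0.0354, 0.1258]
orientation: [[0.074, 0.997, 0.001], [0.997, -0.074, -0.0], [-0.0, 0.001, -1.0]]
contact_force: [4.2, 0.0, 5.1]
grip_width: 0.0095
```

Run:
```python
from h import *
o=observe();print(o['eef_pos'],o['contact_force'],o['wrist_torque'],o['grip_width'])
```

```text
[ 0.68696551 -0.03541848  0.1258331 ] [4.15314035 0.03270751 5.14490745] [-0.08499479 -0.54445529  0.00233669] 0.009531454565327726
```

Emit:
move_arm(motion="0 0 0.001 0 0;0 0 0 -0.001 0;0 0 0 -0.001 0;0 0 0 0 0;0 0 0 0 3;0 0 0 0 3;0 0 0 0 3;0 0 0 0 0", grip_force=55)

```text
time_s: 7.4
eef_pos: [0.6865, -0.0354, 0.126]
orientation: [[0.229, 0.973, -0.004], [0.973, -0.229, 0.0], [-0.001, -0.004, -1.0]]
contact_force: [-2.1, -1.4, -6.0]
grip_width: 0.0096
```

Run:
```python
from h import *
o=observe();print(o['eef_pos'],o['orientation'][:,1],o['contact_force'],o['wrist_torque'],o['grip_width'])
```

```text
[ 0.68651679 -0.03542449  0.12600206] [ 0.97337383 -0.22918325 -0.00429271] [-2.09381757 -1.41386625 -5.99890263] [-0.34427323  0.52243082  0.04003596] 0.009576491088929502
```

Emit:
move_arm(motion="0 0 0 -0.0002 -8;0 0 0 -0.0002 -8;0 0 0 -0.0002 -8;0 0 0 -0.0002 -8;0 0 0 -0.0002 -8;0 0 0 -0.0002 8;0 0 0 -0.0002 8;0 0 0 -0.0002 8", grip_force=55)

```text
time_s: 8.2
eef_pos: [0.6873, -0.0356, 0.1272]
orientation: [[-0.044, 0.999, -0.003], [0.999, 0.044, 0.0], [0.0, -0.003, -1.0]]
contact_force: [2.8, -2.0, -9.5]
grip_width: 0.0094
```

Run:
```python
from h import *
o=observe();print(o['eef_pos'],o['orientation'][:,1],o['contact_force'],o['wrist_torque'],o['grip_width'])
```

```text
[ 0.68727927 -0.03563113  0.12718362] [ 0.99901634  0.04427255 -0.00250984] [ 2.76363004 -1.9736007  -9.52052538] [-0.45618781 -0.41155299  0.31102883] 0.009439675784480298
```

Emit:
move_arm(motion="0 0 0 -0.0002 8;0 0 0 -0.0002 8;0 0 0 -0.0002 8;0 0 0 -0.0002 8;0 0 0 -0.0002 -8;0 0 0 -0.0002 -8;0 0 0 -0.0002 -8;0 0 0 -0.0002 -8")

```text
time_s: 9.0
eef_pos: [0.6871, -0.0351, 0.1284]
orientation: [[-0.055, 0.998, -0.003], [0.998, 0.055, 0.001], [0.002, -0.003, -1.0]]
contact_force: [4.7, 0.8, -11.9]
grip_width: 0.0093
```

Emit:
move_arm(motion="0 0 0 -0.0002 -7;0 0 0 -0.0002 -7;0 0 0 -0.0002 -7;0 0 0 -0.0002 -6;0 0 0 -0.0002 8;0 0 0 -0.0002 8;0 0 0 -0.0002 8;0 0 0 -0.0002 8")

```text
time_s: 9.8
eef_pos: [0.6869, -0.0355, 0.1299]
orientation: [[0.043, 0.999, -0.004], [0.999, -0.043, 0.0], [0.0, -0.004, -1.0]]
contact_force: [-0.5, -2.0, -9.9]
grip_width: 0.0096
```

Run:
```python
from h import *
o=observe();print(o['eef_pos'],o['orientation'][:,1],o['contact_force'],o['wrist_torque'],o['grip_width'])
```

```text
[ 0.68686383 -0.03554094  0.12992019] [ 0.99906766 -0.04297573 -0.00410973] [-0.47303745 -2.02633782 -9.92877987] [-0.45371373  0.15479032  0.27739566] 0.009586180008650476
```

Emit:
move_arm(motion="0 0 0 -0.0002 7;0 0 0 -0.0002 7;0 0 0 -0.0002 7;0 0 0 -0.0002 6;0 0 0 -0.0002 -7;0 0 0 -0.0002 -7;0 0 0 -0.0002 -7;0 0 0 -0.0002 -7")

```text
time_s: 10.6
eef_pos: [0.687, -0.0352, 0.1314]
orientation: [[0.016, 1.0, -0.004], [1.0, -0.016, 0.001], [0.001, -0.004, -1.0]]
contact_force: [3.5, 0.5, -11.6]
grip_width: 0.0096
```

Emit:
move_arm(motion="0 0 0 -0.0001 -7;0 0 0 -0.0001 -7;0 0 0 -0.0001 -7;0 0 0 -0.0001 -7;0 0 0 -0.0001 7;0 0 0 -0.0001 7;0 0 0 -0.0001 7;0 0 0 -0.0001 7")

```text
time_s: 11.4
eef_pos: [0.6875, -0.0353, 0.1346]
orientation: [[0.025, 1.0, -0.001], [1.0, -0.025, 0.0], [0.0, -0.001, -1.0]]
contact_force: [0.1, 0.9, 0.9]
grip_width: 0.0092
```

Run:
```python
from h import *
o=observe();print(o['eef_pos'],o['orientation'][:,1],o['contact_force'],o['wrist_torque'],o['grip_width'])
```

```text
[ 0.68750301 -0.03533435  0.1345855 ] [ 9.99685945e-01 -2.50539832e-02 -5.55812255e-04] [0.12612211 0.94277582 0.93437963] [-0.08983013  0.21793463  0.03444081] 0.009170604871104814
```

Emit:
move_arm(motion="0 0 0 -0.005 0;0 0 0 -0.01 0;0 0 0 -0.015 0;0 0 0 -0.015 0;0 0 0 -0.015 0;0 0 0 -0.02 0;0 0 0 -0.02 0;0 0 0 0 0")

```text
time_s: 12.2
eef_pos: [0.6885, -0.0355, 0.2383]
orientation: [[0.019, 1.0, 0.006], [1.0, -0.019, -0.001], [-0.001, 0.006, -1.0]]
contact_force: [-0.1, 0.1, -1.9]
grip_width: 0.0093
```

Run:
```python
from h import *
o=observe();print(o['eef_pos'],o['orientation'][:,1],o['contact_force'],o['wrist_torque'],o['grip_width'])
S=snapshot('scene');save(S,'s3.png',(200,120,420,300),3.5)
```

```text
[ 0.68851283 -0.03554526  0.23829965] [ 0.99980526 -0.01870097  0.00630138] [-0.08104881  0.14488031 -1.86192457] [-0.08889581  0.10501024 -0.02021566] 0.009265535628559026
```

View pics/s3.png

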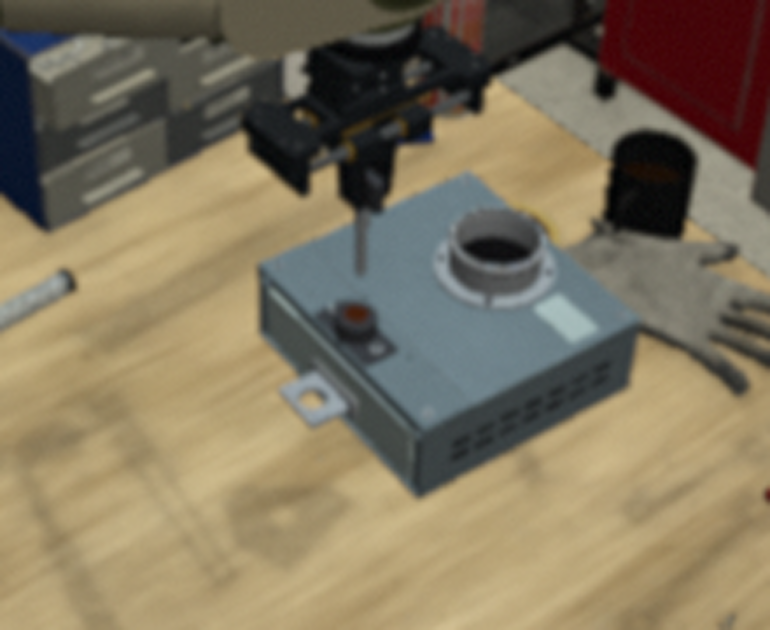

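Pin is clear of the bore (tip at (362,272), empty boss at (357,315)) and the box stands level. I carry the pin to a free spot left-front.

Emit:
move_arm(motion="0 0.019 -0.0265 0 0;0 0.019 -0.0265 0 0;0 0.019 -0.0265 0 0;0 0.019 -0.0265 0 0;0 0.019 -0.0265 0 0;0 0.019 -0.0265 0 0;0 0.019 -0.0265 0 0;0 0.019 -0.0265 0 0")

```text
time_s: 13.05
eef_pos: [0.4773, 0.1218, 0.2335]
orientation: [[0.02, 1.0, -0.002], [1.0, -0.02, 0.0], [0.0, -0.002, -1.0]]
contact_force: [-0.2, 0.2, -2.0]
grip_width: 0.0094
```

Emit:
move_arm(motion="0 0 0 0.03 0;0 0 0 0.03 0;0 0 0 0.03 0;0 0 0 0.03 0;0 0 0 0.02 0;0 0 0 0.008 0;0 0 0 0.002 0;0 0 0 0 0")

```text
time_s: 13.85
eef_pos: [0.4792, 0.1211, 0.0848]
orientation: [[0.021, 1.0, 0.0], [1.0, -0.021, 0.0], [0.0, 0.0, -1.0]]
contact_force: [0.6, -1.0, -1.5]
grip_width: 0.0091
```

Emit:
move_arm(motion="0 -0.015 0 0 0;0 -0.015 0 0 0;0 0 0 0.002 0;0 0 0 0.002 0;0 0 0 0.001 0;0 0 0 0 0;0 0 0 0 0;0 0 0 0 0", grip_force=4)

```text
time_s: 14.65
eef_pos: [0.479, 0.0917, 0.0802]
orientation: [[0.021, 1.0, 0.002], [1.0, -0.021, -0.0], [-0.0, 0.002, -1.0]]
contact_force: [-0.9, -0.9, 5.1]
grip_width: 0.01
```

Emit:
move_arm(motion="0 0.0175 0 0.0015 0;0 0.017 0 0.0046 0;0 0.016 0 0.0074 0;0 0.0144 0 0.01 0;0 0.0124 0 0.0124 0;0 0.01 0 0.0144 0;0 0.0074 0 0.014 0;0 0 0 0 0")

```text
time_s: 15.45
eef_pos: [0.4798, 0.1866, 0.0134]
orientation: [[0.021, 1.0, -0.002], [1.0, -0.021, -0.0], [-0.0, -0.002, -1.0]]
contact_force: [0.4, 0.5, -0.6]
grip_width: 0.0101
```

Run:
```python
from h import *
o=observe();print(o['eef_pos'],o['contact_force'],o['wrist_torque'],o['grip_width'])
S=snapshot('scene');save(S,'s4.png',(120,150,320,330),3.3)
```

```text
[0.47978459 0.18655088 0.01337444] [ 0.37041175  0.46227519 -0.55747542] [-0.05279863  0.05261792  0.02669049] 0.010067133417323269
```

View pics/s4.png

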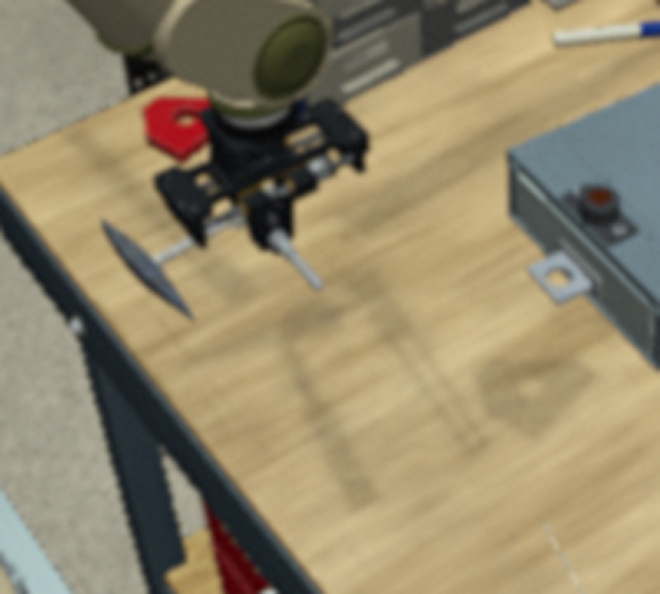

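The pin lies almost flat, shank from (275,235) to its tip at (320,287), clear of hammer and box. I ease it down, release and go up.

Emit:
move_arm(motion="0 0.002 0 0.003 0;0 0.001 0 0.002 0;10 0 0 0 0;20 0 0 0 0;35 0 0 0 0;50 0 0 0 0;60 0 0 0 0;60 0 0 0 0")

```text
time_s: 16.3
eef_pos: [0.4806, 0.1888, 0.0102]
orientation: [[0.022, 1.0, 0.0], [1.0, -0.022, 0.0], [0.0, 0.0, -1.0]]
contact_force: [0.6, -0.4, 0.2]
grip_width: 0.0473
```

Emit:
move_arm(motion="60 0 0 -0.01 0;60 0 0 -0.02 0;60 0 0 -0.03 0;60 0 0 -0.04 0;60 0 0 -0.04 0;60 0 0 -0.02 0;60 0 0 0 0;60 0 0 0 0")

```text
time_s: 17.1
eef_pos: [0.4802, 0.1887, 0.1701]
orientation: [[0.022, 1.0, 0.0], [1.0, -0.022, -0.0], [-0.0, 0.0, -1.0]]
contact_force: [-0.4, -0.5, 0.2]
grip_width: 0.0529
```

Emit:
move_arm(motion="60 -0.036 0.0013 0 0;60 -0.036 0.0013 0 0;60 -0.036 0.0013 0 0;60 -0.036 0.0013 0 0;60 -0.036 0.0013 0 0;60 -0.036 0.0013 0 0;60 -0.036 0.0013 0 0;60 -0.036 0.0013 0 0")

```text
time_s: 17.9
eef_pos: [0.4839, -0.1006, 0.1687]
orientation: [[0.022, 1.0, -0.003], [1.0, -0.022, 0.001], [0.001, -0.003, -1.0]]
contact_force: [0.8, 0.2, 0.2]
grip_width: 0.0526
```

Emit:
move_arm(motion="60 -0.036 0.0013 0 0;60 -0.036 0.0013 0 0;60 -0.036 0.0013 0 0;60 -0.036 0.0013 0 0;60 -0.036 0.0013 0 0;60 -0.036 0.0013 0 0;60 -0.036 0.0013 0 0;60 -0.036 0.0013 0 8")

```text
time_s: 18.7
eef_pos: [0.4882, -0.3886, 0.1682]
orientation: [[0.162, 0.987, -0.002], [0.987, -0.162, 0.003], [0.002, -0.003, -1.0]]
contact_force: [0.8, -0.2, 0.3]
grip_width: 0.0529
```

Emit:
move_arm(motion="60 0 0 0 8;60 0 0 0 8;60 0 0 0 8;60 0 0 0 8;60 0 0 0 8;60 0 0 0 8;60 0 0 0 8;60 0 0 0 6")

```text
time_s: 19.5
eef_pos: [0.4884, -0.3871, 0.1682]
orientation: [[0.949, 0.316, -0.002], [0.316, -0.949, 0.003], [-0.001, -0.003, -1.0]]
contact_force: [0.1, 0.0, 0.4]
grip_width: 0.0529
```

Run:
```python
from h import *
o=observe();print(o['eef_pos'],o['orientation'].round(3),o['contact_force'],o['grip_width'])
S=snapshot('scene');T=snapshot('top')
a=cv2.resize(S['image'][160:300,120:260],None,fx=2.8,fy=2.8,interpolation=cv2.INTER_CUBIC)
b=cv2.resize(S['image'][300:400,280:380],None,fx=4,fy=4,interpolation=cv2.INTER_CUBIC)
c=np.zeros((400,800,3),np.uint8);c[:392,:392]=a;c[:400,400:]=b
cv2.imwrite('pics/m5.png',c[:,:,::-1])
```

```text
[ 0.48840932 -0.38707933  0.16816757] [[ 0.949  0.316 -0.002]
 [ 0.316 -0.949  0.003]
 [-0.001 -0.003 -1.   ]] [0.14009861 0.00304291 0.40329537] 0.052893884997443984
```

View pics/m5.png

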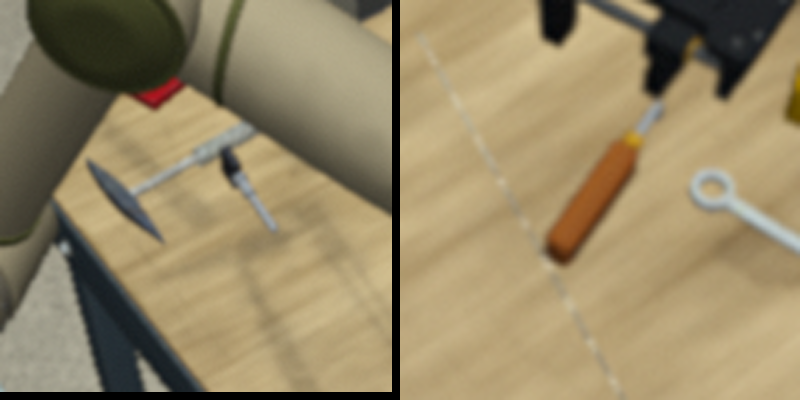

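The left half shows the pin lying on the bench at (235,165)–(275,228), clear of the hammer. The right half shows the hook handle from (555,250) to (630,145), with its wire toward (655,105). Now I descend on the handle.

Emit:
move_arm(motion="60 0 0 0.03 0;60 0 0 0.04 0;60 0 0 0.04 0;60 0 0 0.03 0;60 0 0 0.015 0;60 0 0 0.008 0;60 0 0 0 0;45 0 0 0 0", grip_force=6)

```text
time_s: 20.4
eef_pos: [0.4891, -0.3878, 0.0077]
orientation: [[0.947, 0.323, 0.001], [0.323, -0.947, -0.001], [0.0, 0.001, -1.0]]
contact_force: [-0.0, -0.8, 0.3]
grip_width: 0.047
```

Emit:
move_arm(motion="35 0 0 0 0;25 0 0 0 0;15 0 0 0 0;0 0 0 0 0;0 0 0 0 0;0 0 0 0 0;0 0 0 0 0;0 0 0 0 0", grip_force=6)

```text
time_s: 21.2
eef_pos: [0.489, -0.3876, 0.0076]
orientation: [[0.947, 0.322, 0.0], [0.322, -0.947, -0.0], [0.0, 0.001, -1.0]]
contact_force: [-1.3, 1.2, 6.2]
grip_width: 0.0202
```

Emit:
move_arm(motion="0 0 0 0 0;0 0 0 0 0;0 0 0 0 0;0 0 0 0 0;0 0 0 -0.01 0;0 0 0 -0.02 0;0 0 0 -0.03 0;0 0 0 0 0", grip_force=30)

```text
time_s: 22.0
eef_pos: [0.4901, -0.3888, 0.071]
orientation: [[0.947, 0.322, 0.004], [0.322, -0.947, -0.005], [0.003, 0.006, -1.0]]
contact_force: [0.7, 0.5, -1.7]
grip_width: 0.02
```

Run:
```python
from h import *
o=observe();print(o['eef_pos'],o['orientation'].round(3),o['contact_force'],o['grip_width'])
S=snapshot('scene');save(S,'s6.png',(290,280,370,380),6)
```

```text
[ 0.49005868 -0.38879402  0.07097219] [[ 0.947  0.322  0.004]
 [ 0.322 -0.947 -0.005]
 [ 0.003  0.006 -1.   ]] [ 0.7451723   0.48707118 -1.7376259 ] 0.01995332353559593
```

View pics/s6.png

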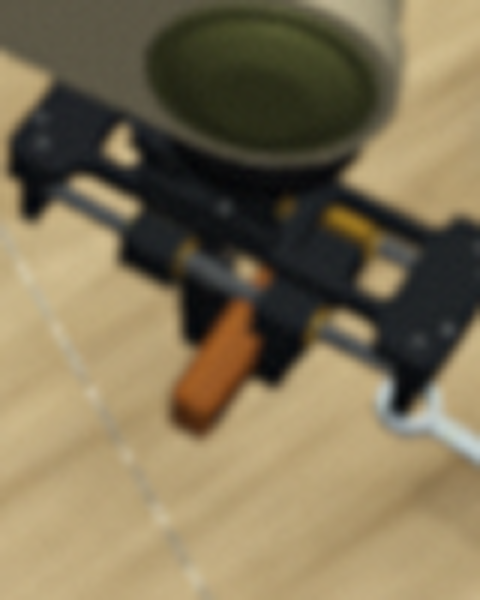

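The hook is held firmly across its handle (handle end at (200,400), wire forward, hidden under the gripper). Now I turn it to the box's heading and carry it over the tab.

Emit:
move_arm(motion="0 0 0 -0.01 7.2;0 0 0 -0.01 7.2;0 0 0 0 7.2;0 0.004 -0.028 0 0;0 0.004 -0.028 0 0;0 0.004 -0.028 0 0;0 0.004 -0.028 0 0;0 0.004 -0.028 0 0")

```text
time_s: 22.85
eef_pos: [0.5153, -0.2472, 0.0858]
orientation: [[0.999, -0.05, -0.002], [-0.05, -0.999, 0.002], [-0.002, -0.001, -1.0]]
contact_force: [0.3, -0.6, -0.7]
grip_width: 0.02
```

Emit:
move_arm(motion="0 0.004 -0.028 0 0;0 0.004 -0.028 0 0;0 0.004 -0.028 0 0;0 0.004 -0.028 0 0;0 0.004 -0.028 0 0;0 0.004 -0.028 0 0;0 0.004 -0.028 0 0;0 0.004 -0.028 0 0")

```text
time_s: 23.65
eef_pos: [0.5583, -0.0252, 0.0858]
orientation: [[0.999, -0.05, -0.002], [-0.05, -0.999, 0.001], [-0.002, -0.001, -1.0]]
contact_force: [0.2, -0.2, -0.5]
grip_width: 0.0198
```

Run:
```python
from h import *
o=observe();print(o['eef_pos'],o['orientation'].round(3),o['contact_force'],o['grip_width'])
p=o['eef_pos'];R=o['orientation']
tip=p+R@np.array([.085,0,0]);tip[2]=p[2]-.0076+.004
print(tip)
S=snapshot('scene');T=snapshot('top')
print('S px tip',proj(S,[tip]),'hole',proj(S,[[.645,-.0318,.0405]]),'T',proj(T,[tip]),proj(T,[[.645,-.0318,.0405]]))
a=cv2.resize(S['image'][190:290,240:340],None,fx=5,fy=5,interpolation=cv2.INTER_CUBIC)
b=cv2.resize(T['image'][170:230,255:315],None,fx=5,fy=5,interpolation=cv2.INTER_CUBIC)
c=np.zeros((500,800,3),np.uint8);c[:,:500]=a;c[:300,500:]=b
cv2.imwrite('pics/m7.png',c[:,:,::-1])
```

```text
[ 0.55825001 -0.02523863  0.08579747] [[ 0.999 -0.05  -0.002]
 [-0.05  -0.999  0.001]
 [-0.002 -0.001 -1.   ]] [ 0.15050251 -0.24175444 -0.5060493 ] 0.019787115214109127
[ 0.64314487 -0.02945989  0.08219747]
S px tip [[288.14577779 223.13649259]] hole [[288.975452   233.49125125]] T [[283.29140052 199.01499028]] [[283.79107225 200.23635562]]
```

View pics/m7.png

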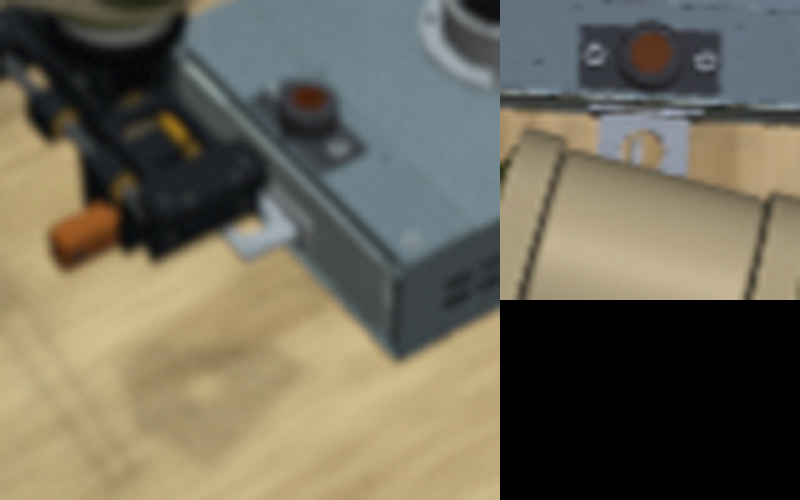

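Top crop: hole at about (643,150), wire a light stripe at (637,150), so the tip is about 4 mm to the left (+y). I correct by ty +4.5 mm and tx +2 mm, then lower the tip into the hole.

Emit:
move_arm(motion="0 0.002 0.0045 0 0;0 0 0 0 0;0 0 0 0.01 0;0 0 0 0.01 0;0 0 0 0.01 0;0 0 0 0.01 0;0 0 0 0.005 0;0 0 0 0 0")

```text
time_s: 24.55
eef_pos: [0.5602, -0.0311, 0.0412]
orientation: [[0.999, -0.05, -0.002], [-0.05, -0.999, 0.0], [-0.002, -0.0, -1.0]]
contact_force: [0.3, 0.8, -0.7]
grip_width: 0.0199
```

Emit:
move_arm(motion="0 0 0 0.004 0;0 0 0 0 0;0 0 0 0 0;0 -0.003 0 0 0;0 -0.003 0 0 0;0 -0.004 0 0 0;0 -0.004 0 0 0;0 0 0 0 0")

```text
time_s: 25.35
eef_pos: [0.5462, -0.0304, 0.0383]
orientation: [[0.999, -0.05, 0.0], [-0.05, -0.999, -0.0], [0.0, 0.0, -1.0]]
contact_force: [-0.1, 0.2, 0.4]
grip_width: 0.0198
```

Emit:
move_arm(motion="0 0 0 0.0015 0;0 -0.005 0 0 0;0 -0.005 0 0 0;0 -0.005 0 0 0;0 -0.005 0 0 0;0 -0.005 0 0 0;0 -0.005 0 0 0;0 -0.005 0 0 0")

```text
time_s: 26.15
eef_pos: [0.5112, -0.0287, 0.0367]
orientation: [[0.999, -0.049, 0.0], [-0.049, -0.999, -0.0], [0.0, 0.0, -1.0]]
contact_force: [3.7, 0.3, -2.8]
grip_width: 0.0198
```

Run:
```python
from h import *
o=observe();print(o['eef_pos'],o['contact_force'],o['wrist_torque'])
p=o['eef_pos'];S=snapshot('scene');T=snapshot('top')
a=cv2.resize(S['image'][190:290,240:340],None,fx=5,fy=5,interpolation=cv2.INTER_CUBIC)
b=cv2.resize(T['image'][170:230,255:315],None,fx=5,fy=5,interpolation=cv2.INTER_CUBIC)
c=np.zeros((500,800,3),np.uint8);c[:,:500]=a;c[:300,500:]=b
cv2.imwrite('pics/m8.png',c[:,:,::-1])
```

```text
[ 0.51124719 -0.02867271  0.03669397] [ 3.71259194  0.27601137 -2.7667095 ] [ 0.0650878  -0.3176134   0.01868119]
```

View pics/m8.png

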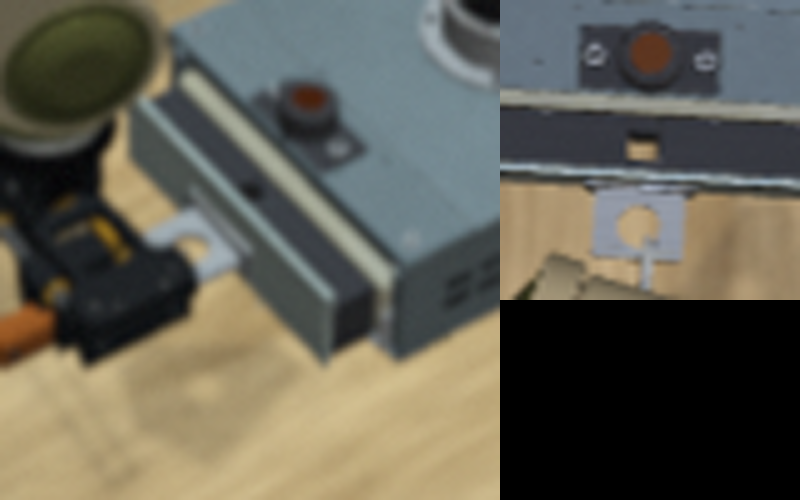

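The tray is out about 40 mm with the wire through the hole (top crop: hole at (637,226), wire at (648,255)); the box has not moved. I keep drawing it.

Emit:
move_arm(motion="0 -0.006 0 0 0;0 -0.006 0 0 0;0 -0.006 0 0 0;0 -0.006 0 0 0;0 -0.006 0 0 0;0 -0.006 0 0 0;0 -0.006 0 0 0;0 -0.006 0 0 0")

```text
time_s: 27.05
eef_pos: [0.4632, -0.0263, 0.0367]
orientation: [[0.999, -0.049, 0.0], [-0.049, -0.999, 0.0], [0.0, -0.0, -1.0]]
contact_force: [3.1, 1.2, -0.9]
grip_width: 0.0196
```

Emit:
move_arm(motion="0 -0.001 0 0 0;0 -0.001 0 0 0;0 -0.001 0 0 0;0 -0.001 0 0 0;0 -0.001 0 0 0;0 -0.001 0 0 0;0 -0.001 0 0 0;0 -0.001 0 0 0")

```text
time_s: 27.85
eef_pos: [0.4557, -0.0259, 0.0367]
orientation: [[0.999, -0.05, 0.0], [-0.05, -0.999, -0.0], [0.0, 0.0, -1.0]]
contact_force: [3.7, 0.9, -1.8]
grip_width: 0.0197
```

Emit:
move_arm(motion="0 -0.001 0 0 0;0 -0.001 0 0 0;0 -0.001 0 0 0;0 -0.0005 0 0 0;0 -0.0005 0 0 0;0 -0.0005 0 0 0;0 -0.0005 0 0 0;0 0 0 0 0")

```text
time_s: 28.65
eef_pos: [0.4522, -0.026, 0.0369]
orientation: [[0.999, -0.05, 0.004], [-0.05, -0.999, -0.001], [0.004, 0.001, -1.0]]
contact_force: [9.1, 1.5, -4.3]
grip_width: 0.0196
```

The force rose to 9 N, so the tray is at its stop. I centre the tip in the hole, lift out, and carry the hook to the right.

Emit:
move_arm(motion="0 0.005 0 0 0;0 0.005 0 0 0;0 0 0 0 0;0 0 0 -0.01 0;0 0 0 -0.01 0;0 0 0 -0.015 0;0 0 0 -0.015 0;0 0 0 0 0")

```text
time_s: 29.45
eef_pos: [0.4614, -0.0264, 0.0888]
orientation: [[0.999, -0.05, 0.004], [-0.049, -0.999, -0.001], [0.004, 0.001, -1.0]]
contact_force: [0.3, 0.3, -1.5]
grip_width: 0.0193
```

Emit:
move_arm(motion="0 0.0024 0.028 0 0;0 0.0024 0.028 0 0;0 0.0024 0.028 0 0;0 0.0024 0.028 0 0;0 0.0024 0.028 0 0;0 0.0024 0.028 0 0;0 0.0024 0.028 0 0;0 0.0024 0.028 0 0")

```text
time_s: 30.25
eef_pos: [0.4684, -0.2519, 0.0863]
orientation: [[0.999, -0.05, -0.001], [-0.05, -0.999, 0.0], [-0.001, -0.0, -1.0]]
contact_force: [0.6, 0.6, -1.6]
grip_width: 0.0196
```

Emit:
move_arm(motion="0 0 0 0 0;0 0 0 0.02 0;0 0 0 0.02 0;0 0 0 0.02 0;0 0 0 0.01 0;0 0 0 0.004 0;0 0 0 0.003 0;0 0 0 0 0")

```text
time_s: 31.05
eef_pos: [0.469, -0.2509, 0.01]
orientation: [[0.999, -0.049, 0.0], [-0.049, -0.999, -0.0], [0.0, 0.0, -1.0]]
contact_force: [0.5, -1.0, -1.4]
grip_width: 0.0198
```

Emit:
move_arm(motion="0 0 0 0.0015 0;0 0 0 0.001 0;0 0 0 0 0;30 0 0 0 0;40 0 0 0 0;60 0 0 0 0;60 0 0 0 0;60 0 0 0 0")

```text
time_s: 31.85
eef_pos: [0.4688, -0.2509, 0.0071]
orientation: [[0.999, -0.05, 0.0], [-0.05, -0.999, -0.0], [0.0, 0.0, -1.0]]
contact_force: [0.2, -0.1, -0.3]
grip_width: 0.0527
```

Emit:
move_arm(motion="60 0 0 -0.01 0;60 0 0 -0.02 0;60 0 0 -0.04 0;60 0 0 -0.04 0;60 0 0 -0.04 0;60 0 0.02 -0.03 0;60 0 0.03 0 0;60 0 0.03 0 0")

```text
time_s: 32.65
eef_pos: [0.4649, -0.3315, 0.1892]
orientation: [[0.999, -0.049, 0.002], [-0.049, -0.999, -0.002], [0.002, 0.002, -1.0]]
contact_force: [0.0, 0.5, -0.1]
grip_width: 0.0526
```

Emit:
move_arm(motion="60 0 0.035 0 0;60 0 0.035 0 0;60 0 0.035 0 0;60 0 0.035 0 0;60 0 0 0 0;60 0 0 0 0;60 0 0 0 0;60 0 0 0 0")

```text
time_s: 33.45
eef_pos: [0.4583, -0.4695, 0.1877]
orientation: [[0.999, -0.048, 0.0], [-0.048, -0.999, -0.0], [0.0, 0.0, -1.0]]
contact_force: [-1.1, 0.1, 0.4]
grip_width: 0.0528
```

Run:
```python
from h import *
o=observe();print(o['eef_pos'],o['contact_force'],o['time_s'])
S=snapshot('scene');T=snapshot('top')
save(T,'t9.png',(90,30,470,330),2.0)
save(S,'s9.png',f=1.42)
```

```text
[ 0.45825066 -0.46948916  0.18772555] [-1.06681452  0.12526179  0.38748299] 33.45
```

View pics/t9.png

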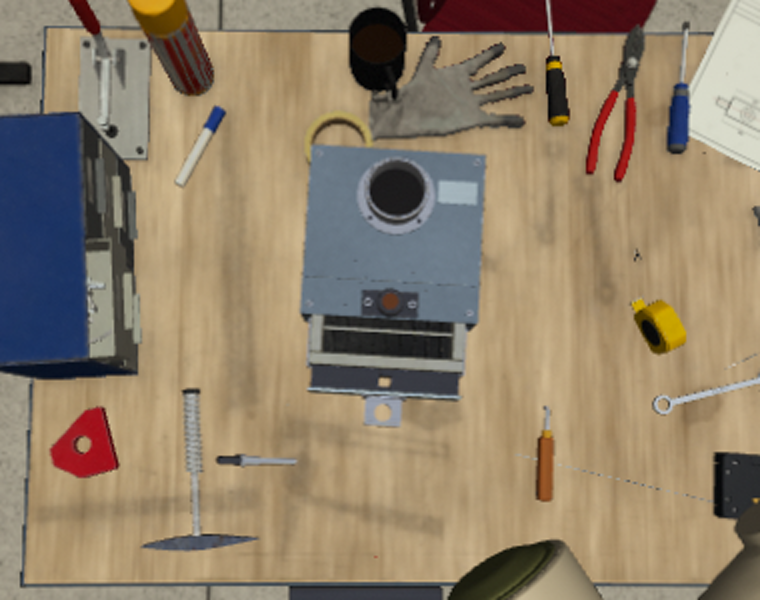

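View pics/s9.png

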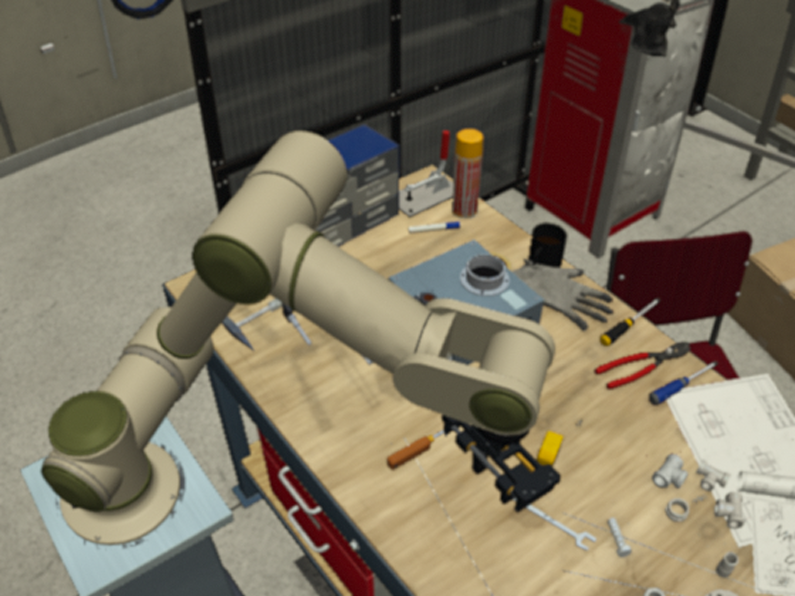

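Top view: the tray is drawn out (hole at (383,411)), the pin lies on the bench at (257,460) clear of the hammer, the hook lies at (545,465) well clear of the tab, and the box, hammer, magnet and tape are where they were. One check of the tray travel and box shift before handing in.

Run:
```python
from h import *
import pickle
T0=pickle.load(open('top.pkl','rb'));T=snapshot('top')
h1=onz(T,90+383/2,30+411/2,.0405);h0=np.array([.645,-.0317,.0405]);print(h1,np.linalg.norm(h1-h0))
c0=cv2.cvtColor(T0['image'],cv2.COLOR_RGB2GRAY);c1=cv2.cvtColor(T['image'],cv2.COLOR_RGB2GRAY)
for n,(x0,y0,x1,y1) in dict(box=(243,100,334,165),hammer=(155,220,225,308),magnet=(110,228,155,275),tape=(400,170,440,212)).items():
    print(n,cv2.phaseCorrelate(np.float32(c0[y0:y1,x0:x1]),np.float32(c1[y0:y1,x0:x1])))
```

```text
[ 0.54769724 -0.02563853  0.0405    ] 0.09749138135661642
box ((-0.02850303861045944, 0.012058164183919473), 0.9935038855506314)
hammer ((-0.029208579563565706, -0.04150088434682431), 0.6036676595240463)
magnet ((0.4999061504882647, 0.05419511710371694), 0.9989072529254136)
tape ((-0.06313466235404519, 0.43736421169074546), 0.992966330382559)
```

Run:
```python
from h import *
import pickle
T0=pickle.load(open('top.pkl','rb'));T=snapshot('top')
for s,(u,v) in((T0,(283.8,200.2)),(T,(281.5,235.5))):
    u0,v0=int(u)-9,int(v)-9
    im=cv2.resize(s['image'][v0:v0+19,u0:u0+19],None,fx=8,fy=8,interpolation=cv2.INTER_CUBIC)
    d=im[:,:,0].astype(int)-im[:,:,2]; m=(d>15).astype(np.uint8)
    n,l,st,ce=cv2.connectedComponentsWithStats(m); k=l[76-8:76+9,76-8:76+9]; k=np.bincount(k[k>0]).argmax()
    c=(ce[k]+.5)/8-.5+[u0,v0]; print(st[k],c,onz(s,*c,.0405))
```

```text
[  42   41   69   67 3599] [283.05183732 199.80419908] [ 0.64619411 -0.02975615  0.0405    ]
[  41   47   70   72 3904] [280.92245133 235.92043417] [ 0.5465431  -0.02405838  0.0405    ]
```

```bash
python3 -c "
from h import *
print(observe()['time_s']);print(sign_off())"
```

```text
33.65
the job is handed in; nothing more can be done
None
```

The filter box is open for the filter change, and I handed the job in at 33.65 s of the 72 s allowed.

**Pin:** I worked it out by twisting to and fro with about 6 to 12 N of upward pull, and it came free after roughly 6 to 8 mm. I then laid it on the bench to the left, between the hammer and the tray.

**Tray and hook:** I drew the tray out by the tab hole until the force rose from about 4 N to 9 N at the stop. The hook now lies on the bench to the right, well clear of the tab.

**Last checks:**
- **Tray travel:** a sub-pixel measurement gave 99.8 mm against the 100 mm stop. An earlier hand-read estimate said 97.5 mm; I put the difference down to pixel reading, and the rise in force agrees with the finer figure.
- **Box, hammer, magnet, tape measure:** the box and hammer showed no shift between the first and last top views. The same check showed about half a pixel (about 1 mm) for the magnet and tape measure. I took that as an artefact of the crop sizes; both look unmoved in the last picture.
- **Arm at hand-in:** it stood clear of everything, with only about 1 N of sensor reading.

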